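Unlock the buckle tray by its dial and bring it to the granite slab

ROBOT

A 6-joint arm with a two-finger parallel gripper is mounted at the origin on a cart in front of the work surface, level with it; the furniture and walls round the work are solid. World frame = base frame: x ahead of the robot, y to its left, z up, the work surface at z = 0. Lengths are in m, angles in degrees, forces in N, time in s.
With the tool pointing down it reaches from about 0.275 to 0.825 m from the base axis. Payload 4.9 kg.
Tool frame: the origin (TCP) lies midway between the tips of the shut fingers; the grasp point (between the pads) lies 19 mm behind it; z points along the fingers, y is the line along which they close (so a half turn about z gives the same grasp; the last joint's range is limited). The gripper opens to 85 mm and grips with 20 to 120 N. Pads are 22 mm wide; open, the fingers measure 114 mm over their backs; the gripper's body (76 mm by 85 mm) begins 54 mm behind the grasp point. The pads swing forward as they close: fully open they stand 13 mm farther back than shut.
Start: joints at [66.967, 18.69, -11.035, 60.275, 0, 82.311], TCP at [0.146, 0.53, 0.231] pointing down, gripper open.
Joint ranges: [-152.03, 152.03], [-55.5, 102.48], [-74.3, 77.21], [-110.64, 120.58], [-84.22, 78.4], [-180, 180]. Speed limits (degrees/s): [147.25, 147.25, 180, 180, 180, 180].

INTERFACE

Orientations are given as [roll, pitch, yaw] about the fixed x, y, z axes, in that order (R = Rz(yaw) Ry(pitch) Rx(roll)).
In Python, from rig import arm gives the robot as it stands.
- The arm moves only by the shell command python3 -m jog 'ROWS'. ROWS is text: rows parted by semicolons, each of 5 numbers parted by spaces: the shift along the tool's x, y, z normalised to -1 to 1, where 1 is 200 mm, then the turn about the tool's z normalised to -1 to 1, where 1 is pi rad, then the closure, from 0 (fully open) to 1 (shut). In form: dx dy dz spin hand; .... A call has 1 to 20 rows; each row is the pose to reach, as a shift and turn from the pose commanded when the call began, along the tool's axes at that moment, turning the shorter way round; what a row does not reach only later rows make up. A row lasts 1/8 s, in which the tool goes at most 62.5 mm and 10.7 degrees, less where a joint would pass 70% of its speed; a pose out of reach is approached as far as the arm can. A call with a number of a shift or a turn outside -1 to 1 is refused whole. A call with a gripper value outside its range is refused whole. The fingers move at their own pace and stop on an object; the grip force is fixed at half the most. Time passes only in rows, so rows that repeat a pose let the fingers close. It gives the time, the measured TCP pose, the force, the opening and the grip force at its end, in the units of the state.
- arm.sense(): the state, without advancing time (a new reading comes with each control period).
- arm.snapshot(name): name is "scene" or "top"; returns a dict with "img" (384x512x3 uint8, red, green, blue), "intrinsics" (3x3 intrinsics, pixels), "rvec" (rotation vector, rad) and "tvec" (3), from world to camera coordinates, as OpenCV has them. Camera axes: x right, y down, z forward; pixel columns grow to the right and rows downward; lengths in m; the calibration is good to about 2 mm. A picture is of the moment at which its call begins. There is no depth.
- arm.close_job(): hands the job in; it is judged then, once.
The state is a dict: "time": time; "q": joint angles; "dq": joint speeds; "tau": joint torques, N m; "tool_pos": TCP position; "tcp_rot": TCP orientation; "contact_force": force on the tool from outside, world axes, zero at the start; "torque": the same for the moment, N m; "grip_width": opening from 0.0 (shut) to 1.0 (fully open); "grasp_force": force on a finger pad.
Only numpy, scipy, OpenCV 4.12 (cv2) and the standard library are available. Lean on these libraries where they do the work, as an engineer would, in place of code of your own. Each camera call takes 0.05 s, during which the arm holds its last target. There are 200 camera calls.

TASK

Unlock the buckle tray by turning the hood's dial right (clockwise) to 25, left to 5 and right again to 12, then draw the tray all the way out of the hood onto the bench by its front pull and let go of it. Take it again by its cross bar, carry it level with both buckles in it, and set it down flat in the middle of the granite slab, without dropping it or disturbing the thread spool, the cement tin and the dye bottle.

Things in the scene. Friction and masses are not known exactly. Their poses are not given: they have to be found in the camera images.
- hood: Grey sheet-steel hood screwed to the bench: a bottomless box 212 mm long (x), 105 mm wide, 76 mm high. Origin: centre of its underside, on the bench; z up. Its x axis runs from the open mouth (x = -106 mm, closed by the tray's front panel) to the rear wall (x = +106 mm). The tray slides out along the hood's -x. On the roof, towards the rear, is the dial in its number ring.
- zero (a point): Zero mark (white arrowhead) of the fixed dark number ring on the hood's roof, 44 mm from the dial's axis towards the hood's rear (+x), 80 mm above the bench. The ring is 95 mm across, without numerals: 100 white graduations of 3.6 degrees count clockwise seen from above from this zero, longer at every 5, longest at every 10. Axes as the hood.
- dial_axis (a point): Point on the dial's vertical axis, 55 mm to the rear of the hood's centre, 104 mm above the bench: the height at which to grip the dial's bar. Axes as the hood. The lock: three slotted wheels on this axis. The dial drives the second after 47 degrees of free motion, the second drives the third after 47 more, so order, sense and end points of the turns all count.
- dial: Turning dial: disc 65 mm across, its top 87 mm above the bench; on it an upright dark bar grip across the axis, 50 mm long, 16 mm wide, from 87 to 113 mm above the bench. Origin: on the axis, at bench level; z up, x the way it points. At number n its x is turned 0.06283 n rad clockwise (from above) from the hood's x. Turns with under 0.2 N m and stays where left.
- pointer (a point): Over the nose of the dial's pointer: 30 mm from the axis, 104 mm above the bench; axes as the dial. The pointing half of the bar has a white line on top. It starts between 1 and 18: turn clockwise straight to 25 (no full turns needed), back to 5, then to 12, each within 2 graduations. If a number was overshot, turn left to 90 (10 below zero) and begin again with 25.
- tray: Open metal tray, loose, 0.34 to 0.55 kg: box 130 mm long (x), 96 mm wide (y), walls 34 mm high, floor 3 mm thick. Origin: centre of its underside; x to its rear, z up. In the hood its axes are the hood's and its origin is 41 mm before the hood's. Front panel at x = -65 to -69 mm, 105 mm wide, 74 mm high. Locked, it has about 4 mm of play; free, it slides with 2 to 7 N.
- post (a point): Top of the upright locking post behind the tray, 62 mm above the tray's underside, 8 mm square, 86 mm to the rear of its origin (rear end of all: 93 mm). It stands in the lock's wheels and comes out towards the mouth only when all three slots face it. Draw the tray 165 to 175 mm so that the post is clear of the hood before you lift.
- pull (a point): Middle of the upright bar of the D pull on the tray's front, 45 mm above the tray's underside, 98.5 mm before its origin: steel bar 12 mm wide (tray y), 11 mm deep (tray x), from 15 to 65 mm height, 23 mm clear of the panel, free on both sides. Pinch it from above, fingers closing along tray y. Axes as the tray.
- bar (a point): Middle of the tray's cross bar, 57 mm above its underside, over its origin: dark steel bar 12 mm thick (tray x), 14 mm high, 91 mm long (tray y), top at 64 mm. Nearly over the centre of mass. Pinch it from above, fingers closing along tray x; 50 mm free before and behind it. Axes as the tray.
- buckle_steel: loose silvery belt buckle, 46x44x9 mm, flat in the front half of the tray, between front panel and cross bar; origin: centre of its underside.
- buckle_brass: loose brass belt buckle, 46x44x9 mm, flat in the rear half of the tray; origin: centre of its underside.
- slab: dark granite carving slab, 165 mm (x) by 235 mm (y), 18 mm thick, 2.1 kg, lying on the bench; origin: centre of its underside. The tray may stand on it any way round.
- spool: spool of cream thread with black ends standing on the bench, 68 mm high, bystander; origin: centre of its underside.
- tin: tin of contact cement with a screw cap standing on the bench, 62 mm across, 102 mm high, bystander; origin: centre of its underside.
- bottle: small dye bottle, 39 mm across, 93 mm high, bystander; origin: centre of its underside.

How it is judged (in metres and radians):
On the way, in this order (a step that is already met when the one before it is completed fails the run):
1. the tray, unlocked, is drawn all the way out of the hood, stands on the bench and is let go (x of tray in the frame of hood below -0.196 m and height (world z) of tray below 0.006 m and angle between tray's own z axis and vertical below 0.06 rad and contact force between the fingers and tray below 0.1 N), for 0.2 s.
2. the tray is lifted off the bench by its cross bar (height (world z) of tray above 0.03 m and contact force between the fingers and tray above 1 N and distance between the grasp point and bar below 0.06 m), for 0.1 s.
At the end, for the whole second after the job is handed in: The tray stands flat (within 3 degrees) and still on the slab, its middle within 35 mm of the slab's middle along the slab's short side and 45 mm along its long side, and both buckles lie in the tray; the slab lies flat on the bench (x of tray in the frame of slab between -0.035 and 0.035 m and y of tray in the frame of slab between -0.045 and 0.045 m and z of tray in the frame of slab between 0.015 and 0.022 m and angle between each of tray, slab's own z axis and vertical below 0.05 rad and linear speed of tray below 0.02 m/s and height (world z) of slab below 0.005 m and x of buckle_steel in the frame of tray between -0.065 and 0.065 m and y of buckle_steel in the frame of tray between -0.047 and 0.047 m and z of buckle_steel in the frame of tray between 0 and 0.03 m and x of buckle_brass in the frame of tray between -0.065 and 0.065 m and y of buckle_brass in the frame of tray between -0.047 and 0.047 m and z of buckle_brass in the frame of tray between 0 and 0.03 m); the robot touches nothing.
It fails at once if the tray tipped more than 20 degrees (angle between tray's own z axis and vertical above 0.35 rad).
It fails at once if the tray dropped or flung (faster than 1 m/s) (linear speed of tray above 1 m/s).
It fails at once if the thread spool, cement tin or dye bottle moved more than 30 mm (distance of any of spool, tin, bottle from where it was at the start of the episode above 0.03 m).
It also fails if it takes over 62 s, if anything falls off the work surface, if the arm or the gripper's body presses on something with over 40 N, if the wrist force passes 120 N, or if a joint passes its speed limit or range.

## Working session

There is one attempt and no reset: what is moved stays moved. The work goes in short steps, Python scripts to look and compute and a shell command to move; the robot and the scene stay as the last step left them, time stands still between calls to the robot, and variables do not carry over. Pictures are saved under pics/ and viewed, at most 10 in all, crops included, and the job is handed in when it is done.

```bash
mkdir -p pics; ls; python3 - <<'E'
from rig import arm
import cv2,pickle,numpy as np
d={}
for n in("top","scene"):
    s=arm.snapshot(n);d[n]=s;cv2.imwrite(f"pics/{n}0.png",s["img"][:,:,::-1]);print(n,s["intrinsics"],s["rvec"],s["tvec"])
pickle.dump(d,open("s0.pkl","wb"));print(arm.sense())
E
```

```text
pics
top [[473.32434895   0.         257.04054489]
 [  0.         473.32434895 187.83576755]
 [  0.           0.           1.        ]] [ 2.16482234 -2.11029214  0.17771589] [0.0959658  0.59621574 1.02171308]
scene [[474.57874159   0.         256.04808097]
 [  0.         474.57874159 188.29724212]
 [  0.           0.           1.        ]] [ 2.25689759 -0.86171681  0.31395692] [-0.37194394  0.41605722  1.05535164]
{'time': 0.1, 'q': array([ 6.69652617e+01,  1.87284856e+01, -1.10844989e+01,  6.02755204e+01,
       -3.55476729e-05,  8.23120473e+01]), 'dq': array([-0.00299775, -0.02985656,  0.09850775, -0.06096785, -0.03271781,
        0.04609861]), 'tau': array([-4.07679236e-04, -4.44238329e+01,  2.63038784e+01,  7.88880105e-03,
       -2.33078053e-04,  1.02749203e-05]), 'tool_pos': array([0.1453401 , 0.52991916, 0.23058666]), 'tcp_rot': array([-1.79912286e+02, -1.18047603e-02,  1.64653205e+02]), 'contact_force': array([-0.42226763, -0.36386462, -0.71738213]), 'torque': array([-0.00219756, -0.05350157,  0.00318755]), 'grasp_force': 0.0, 'grip_width': 1.0001288280489482}
```

View pics/top0.png

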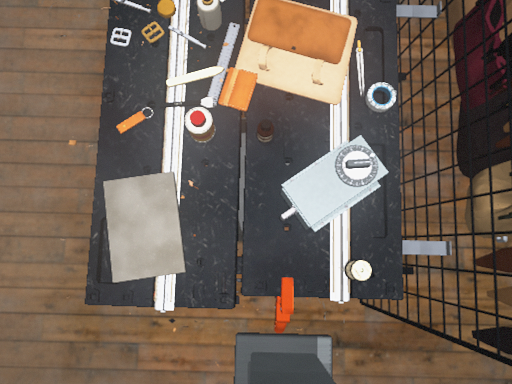

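View pics/scene0.png

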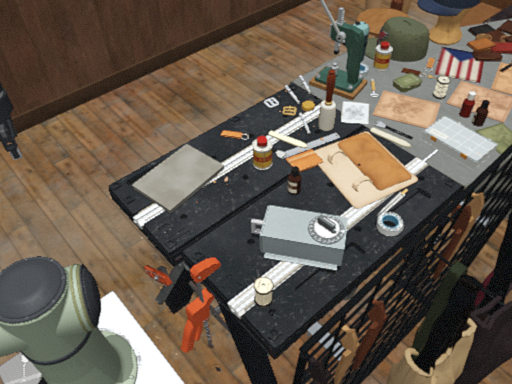

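The top view shows the slab at about (145,227), the hood running from (290,205) to (372,160) with its dial at (356,165), the tin at (200,122), the bottle at (265,130) and the spool at (359,270). The scene view agrees, and the hood's pull is at about (255,226). Next I'll measure the hood and dial close up.

```bash
cat > h.py <<'E'
import numpy as np,cv2,pickle
def ray(s,uv,z):
    R=cv2.Rodrigues(np.array(s["rvec"]))[0];t=np.array(s["tvec"]).ravel()
    c=-R.T@t;d=R.T@np.linalg.inv(s["intrinsics"])@np.array([uv[0],uv[1],1.])
    return c+d*(z-c[2])/d[2]
def proj(s,P):
    return cv2.projectPoints(np.array(P,float).reshape(-1,3),np.array(s["rvec"]),np.array(s["tvec"]),np.array(s["intrinsics"]),None)[0][:,0]
E
python3 - <<'E'
from h import *
d=pickle.load(open("s0.pkl","rb"));s=d["top"]
for n,p,z in [("slab",(145,227),.018),("dial",(356,165),.104),("pull",(288,215),.06),("spool",(359,268),.068),("tin",(197,118),.102),("bottle",(265,127),.093)]:print(n,ray(s,p,z).round(3))
for n in d:print(n,proj(d[n],[[0,0,0],[.5,0,0],[.5,.3,0]]).round(0).tolist())
a=cv2.resize(d["top"]["img"][125:235,270:400,::-1],None,fx=6,fy=5.4,interpolation=cv2.INTER_CUBIC)
a=cv2.resize(d["top"]["img"][130:235,270:400,::-1],None,fx=5.7,fy=5.7,interpolation=cv2.INTER_CUBIC);cv2.imwrite("pics/hood.png",a)
# slab mask
img=d["top"]["img"];hsv=cv2.cvtColor(img,cv2.COLOR_RGB2HSV)
print(img[227,145],img[200,320],img[160,372])
E
```

```text
slab [0.501 0.366 0.018]
dial [ 0.64  -0.101  0.104]
pull [0.532 0.041 0.06 ]
spool [ 0.421 -0.114  0.068]
tin [0.737 0.247 0.102]
bottle [0.723 0.097 0.093]
top [[301.0, 464.0], [304.0, 232.0], [175.0, 229.0]]
scene [[89.0, 375.0], [257.0, 251.0], [191.0, 191.0]]
[189 182 170] [220 230 234] [141 146 150]
```

View pics/hood.png

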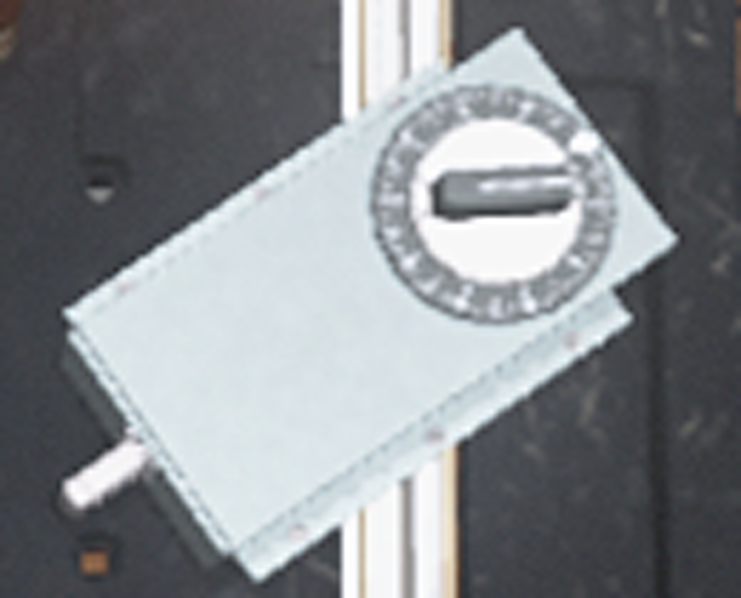

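The close-up shows the roof corners at crop pixels (518,28), (68,313), (230,553) and (678,240). The ring is centred near (493,204) with its zero mark at (585,143). The bar runs from (435,197) to (572,187) and points right.

```bash
python3 - <<'E'
from h import *
d=pickle.load(open("s0.pkl","rb"));s=d["top"];img=s["img"]
f=lambda u,v:((u+.5)/5.7-.5+270,(v+.5)/5.7-.5+130)
C=[ray(s,f(*p),.076)[:2] for p in [(518,28),(68,313),(230,553),(678,240)]]
rl,fl,fr,rr=C;print([np.linalg.norm(a-b).round(4) for a,b in[(rl,fl),(fr,rr),(fl,fr),(rl,rr)]])
cen=np.mean(C,0);ax=(rl-fl+rr-fr);yaw=np.arctan2(ax[1],ax[0]);lat=(rl-rr+fl-fr);yaw2=np.arctan2(-lat[0],lat[1])
print("hood",cen,np.degrees([yaw,yaw2]))
u=np.array([np.cos(yaw),np.sin(yaw)]);dial=cen+.055*u
rc=ray(s,f(493,204),.08)[:2];zr=ray(s,f(585,143),.08)[:2];print("dial",dial,"ring",rc,"zero dir",np.degrees(np.arctan2(*(zr-rc)[::-1])),np.linalg.norm(zr-rc))
b0,b1=ray(s,f(435,195),.113)[:2],ray(s,f(572,187),.113)[:2];a=np.degrees(np.arctan2(*(b1-b0)[::-1]));print("bar mid",(b0+b1)/2,np.linalg.norm(b1-b0),"yaw",a,"number",((np.degrees(yaw)-a)%360)/3.6)
# scene cross-check
print("scene proj dial/pull",proj(d["scene"],[[*dial,.113],[*(cen-.1395*u),.065]]).round(1).tolist())
print("top proj pull",((proj(s,[[*(cen-.1395*u),.065]])[0]-[270,130]+.5)*5.7).round(0))
# slab
m=(cv2.inRange(img,(120,115,100),(225,220,205)));m[:, :90]=0;m[:,200:]=0;m[:165]=0;m[290:]=0
m=cv2.morphologyEx(m,cv2.MORPH_OPEN,np.ones((7,7)))
c=max(cv2.findContours(m,0,1)[0],key=cv2.contourArea);r=cv2.minAreaRect(c)
P=np.array([ray(s,p,.018)[:2] for p in cv2.boxPoints(r)]);e=P[1]-P[0],P[2]-P[1]
print("slab",P.mean(0),[np.linalg.norm(x).round(3) for x in e],[np.degrees(np.arctan2(x[1],x[0])).round(1) for x in e])
E
```

```text
[np.float64(0.2117), np.float64(0.2145), np.float64(0.1111), np.float64(0.1037)]
hood [ 0.61345505 -0.06149225] [-54.94810868 -54.49008064]
dial [ 0.64504254 -0.10651702] ring [ 0.64441597 -0.10666764] zero dir -55.04273784202484 0.04404755129476863
bar mid [ 0.64228281 -0.10362898] 0.05177539043982721 yaw -85.09462810781729 number 8.374033174230195
scene proj dial/pull [[327.3, 219.3], [253.1, 218.2]]
top proj pull [ 76. 483.]
slab [0.50382407 0.37052478] [np.float64(0.171), np.float64(0.239)] [np.float64(-81.9), np.float64(-170.7)]
```

```bash
cat > go.py <<'E'
import sys,numpy as np
from rig import arm
# python3 go.py x y z yaw -> normalised row from the present pose
x,y,z,w=map(float,sys.argv[1:5]);s=arm.sense();p=s["tool_pos"]
from scipy.spatial.transform import Rotation as Ro
R=Ro.from_euler("xyz",s["tcp_rot"],degrees=True).as_matrix();yaw=s["tcp_rot"][2]
d=R.T@(np.array([x,y,z])-p)
print("row",(d/.2).round(3),"spin",round(-((w-yaw+180)%360-180)/180,4),"t",round(s["time"],2),"p",p.round(4),"yaw",round(yaw,2),"q6",round(s["q"][5],1),"F",s["contact_force"].round(1),"grip",round(s["grip_width"],3),round(s["grasp_force"],1))
E
python3 go.py .644 -.1062 .2 95
```

```text
row [-3.246 -2.407  0.156] spin 0.387 t 0.1 p [0.1453 0.5299 0.2306] yaw 164.65 q6 82.3 F [-0.4 -0.4 -0.7] grip 1.0 0.0
```

```bash
for i in 1; do python3 -m jog '-0.8 -0.6 0 0.1 0; -0.8 -0.6 0 0.1 0; -0.8 -0.6 0 0.1 0; -0.8 -0.6 0 0.1 0;-0.8 -0.6 0 0.1 0'; done; python3 go.py .644 -.1062 .2 95
```

```text
time: 0.72
tool_pos: [0.2684, 0.3721, 0.2312]
tcp_rot: [180.0, -0.0, 146.6]
contact_force: [0.2, 0.0, 0.1]
grip_width: 0.996
grasp_force: 0.0
row [-2.885 -0.96   0.155] spin 0.2864 t 0.72 p [0.2684 0.3721 0.2312] yaw 146.55 q6 78.4 F [0.2 0.  0.1] grip 0.996 0.0
```

```bash
python3 -m jog '-0.96 -0.32 0 0.1 0; -0.96 -0.32 0 0.1 0; -0.96 -0.32 0 0.1 0; -0.96 -0.32 0 0.1 0;-0.96 -0.32 0 0.1 0';  python3 go.py .644 -.1062 .2 95
```

```text
time: 1.35
tool_pos: [0.3932, 0.2141, 0.2311]
tcp_rot: [-180.0, -0.1, 128.7]
contact_force: [0.3, 0.1, 0.0]
grip_width: 1.0
grasp_force: 0.0
row [-2.034 -0.021  0.153] spin 0.187 t 1.35 p [0.3932 0.2141 0.2311] yaw 128.65 q6 70.4 F [0.3 0.1 0. ] grip 1.0 0.0
```

```bash
python3 -m jog '-1 -0.01 0 0.1 0; -1 -0.01 0 0.1 0;-1 -0.01 0 0.1 0;-1 -0.01 0 0.1 0;-1 -0.01 0 0.1 0';  python3 go.py .644 -.1062 .2 95
```

```text
time: 1.98
tool_pos: [0.5161, 0.0576, 0.2308]
tcp_rot: [-179.9, -0.1, 110.7]
contact_force: [0.2, -1.1, 0.2]
grip_width: 1.0
grasp_force: 0.0
row [-0.992  0.308  0.152] spin 0.0875 t 1.98 p [0.5161 0.0576 0.2308] yaw 110.74 q6 67.4 F [ 0.2 -1.1  0.2] grip 1.0 0.0
```

```bash
python3 -m jog '-0.99 0.308 0.15 0.0875 0; -0.99 0.308 0.15 0.0875 0;-0.99 0.308 0.15 0.0875 0;-0.99 0.308 0.15 0.0875 0;-0.99 0.308 0.15 0.0875 0;-0.99 0.308 0.15 0.0875 0';  python3 go.py .644 -.1062 .090 95; python3 - <<'E'
from h import *
from rig import arm
s=arm.snapshot("top");a=cv2.resize(s["img"][125:235,270:400,::-1],None,fx=5,fy=5,interpolation=cv2.INTER_CUBIC);b=arm.snapshot("scene");b=cv2.resize(b["img"][170:280,220:370,::-1],None,fx=5,fy=5,interpolation=cv2.INTER_CUBIC)
cv2.imwrite("pics/d1.png",b)
E
```

```text
time: 2.72
tool_pos: [0.6433, -0.1048, 0.2014]
tcp_rot: [-179.9, -0.1, 95.1]
contact_force: [-0.3, 0.5, 0.0]
grip_width: 0.996
grasp_force: 0.0
row [-0.008  0.003  0.557] spin 0.0004 t 2.73 p [ 0.6433 -0.1048  0.2014] yaw 95.07 q6 69.2 F [-0.3  0.5  0. ] grip 0.996 0.0
```

View pics/d1.png

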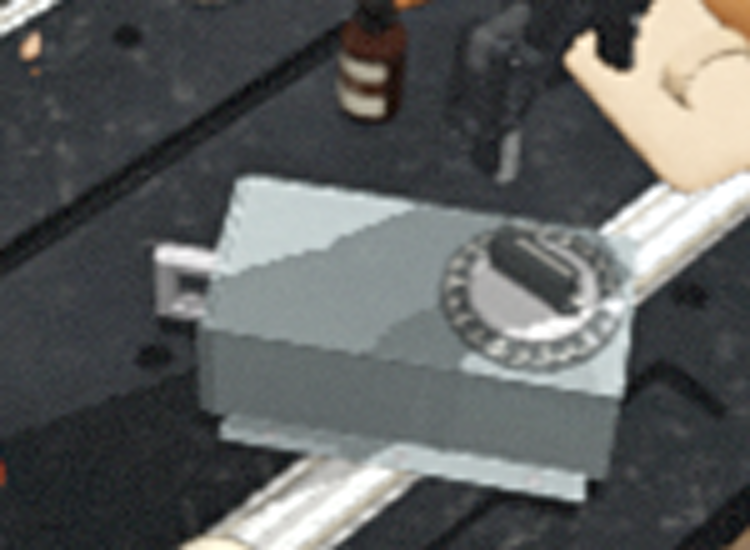

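The dial, its bar and the pull at crop (160,285) are clear in this view. One fingertip shows at crop (505,180). I'll check the calibration by comparing the projected fingertips with the image.

```bash
python3 - <<'E'
from h import *
from rig import arm
d={n:arm.snapshot(n) for n in("top","scene")}
p=arm.sense()["tool_pos"];y=np.array([.996,.087,0])
for n in d:print(n,proj(d[n],[p+[0,0,.013]-.0425*y,p+[0,0,.013]+.0425*y,p-.057*y+[0,0,.013],p+.057*y+[0,0,.013],[.644,-.106,.113]]).round(1).tolist())
a=d["top"]["img"][110:210,300:420,::-1];b=d["scene"]["img"][120:220,270:390,::-1]
cv2.imwrite("pics/f.png",cv2.resize(np.vstack([a,b]),None,fx=3,fy=3,interpolation=cv2.INTER_CUBIC))
E
```

```text
top [[372.8, 172.6], [368.4, 129.8], [373.6, 180.0], [367.6, 122.7], [359.0, 162.3]]
scene [[319.5, 202.1], [341.5, 182.6], [315.6, 205.6], [345.1, 179.5], [326.9, 219.3]]
```

View pics/f.png

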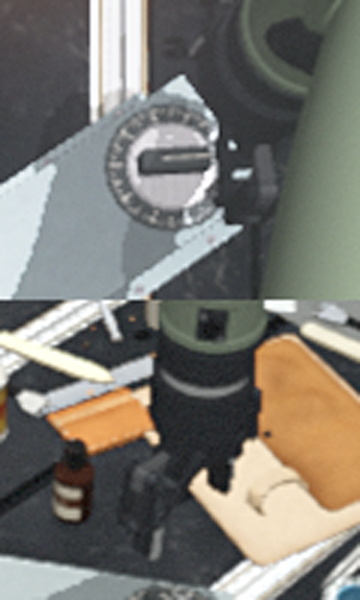

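```bash
python3 -m jog '-0.008 0.003 0.2 0 0; -0.008 0.003 0.4 0 0; -0.008 0.003 0.555 0 0; -0.008 0.003 0.555 0 0;-0.008 0.003 0.555 0 0; -0.008 0.003 0.555 0 0.5;-0.008 0.003 0.555 0 0.5;-0.008 0.003 0.555 0 0.5'; python3 go.py .644 -.1062 .090 95;python3 -m jog '0 0 0 0 0.7; 0 0 0 0 0.8; 0 0 0 0 1; 0 0 0 0 1; 0 0 0 0 1; 0 0 0 0 1';python3 go.py .644 -.1062 .090 35
```

```text
time: 3.92
tool_pos: [0.6452, -0.1093, 0.091]
tcp_rot: [179.9, 0.0, 94.9]
contact_force: [0.5, -1.0, -0.3]
grip_width: 0.503
grasp_force: 0.0
row [ 0.016 -0.005  0.005] spin -0.0005 t 3.92 p [ 0.6452 -0.1093  0.091 ] yaw 94.9 q6 69.0 F [ 0.5 -1.  -0.3] grip 0.503 0.0
time: 4.68
tool_pos: [0.645, -0.1092, 0.0904]
tcp_rot: [180.0, 0.0, 94.9]
contact_force: [-0.8, -0.0, 3.5]
grip_width: 0.171
grasp_force: 61.2
row [ 0.015 -0.003  0.002] spin 0.3328 t 4.67 p [ 0.645  -0.1092  0.0904] yaw 94.91 q6 69.0 F [-0.8 -0.   3.5] grip 0.171 61.2
```

```bash
python3 -m jog '0 0 0 0 0.6; 0 0 0 0 0.6; 0.015 0 0 0 0.6; 0.015 0 0 0 0.6; 0.015 0 0 0 1; 0.015 0 0 0 1;0.015 0 0 0 1;0.015 0 0 0 1';python3 go.py .644 -.1062 .090 35.1; python3 -m jog '0 0 0 0.05 1;0 0 0 0.1 1';python3 go.py .644 -.1062 .090 35.1
```

```text
time: 5.68
tool_pos: [0.6447, -0.1062, 0.0905]
tcp_rot: [180.0, -0.0, 94.9]
contact_force: [0.1, 0.7, 2.6]
grip_width: 0.169
grasp_force: 59.8
row [ 0.    -0.004  0.002] spin 0.3323 t 5.67 p [ 0.6447 -0.1062  0.0905] yaw 94.91 q6 69.3 F [0.1 0.7 2.6] grip 0.169 59.8
time: 5.92
tool_pos: [0.6447, -0.1061, 0.0905]
tcp_rot: [180.0, -0.0, 76.6]
contact_force: [-0.3, 0.6, 1.8]
grip_width: 0.173
grasp_force: 59.8
row [-0.001 -0.004  0.002] spin 0.2307 t 5.92 p [ 0.6447 -0.1061  0.0905] yaw 76.62 q6 87.6 F [-0.3  0.6  1.8] grip 0.173 59.8
```

```bash
python3 -m jog '0 0 0 0.05 1;0 0 0 0.1 1;0 0 0 0.15 1;0 0 0 0.19 1;0 0 0 0.22 1;0 0 0 0.231 1;0 0 0 0.231 1;0 0 0 0.231 1';python3 go.py .644 -.1062 .090 107.1
```

```text
time: 6.92
tool_pos: [0.6448, -0.1062, 0.0904]
tcp_rot: [180.0, -0.0, 35.4]
contact_force: [1.2, -0.7, 2.0]
grip_width: 0.175
grasp_force: 59.9
row [-0.003 -0.003  0.002] spin -0.3986 t 6.92 p [ 0.6448 -0.1062  0.0904] yaw 35.36 q6 128.8 F [ 1.2 -0.7  2. ] grip 0.175 59.9
```

```bash
python3 -m jog '0 0 0 -0.05 1;0 0 0 -0.1 1;0 0 0 -0.15 1;0 0 0 -0.2 1;0 0 0 -0.25 1;0 0 0 -0.3 1;0 0 0 -0.35 1;0 0 0 -0.38 1;0 0 0 -0.4 1;0 0 0 -0.4 1;0 0 0 -0.4 1';python3 go.py .644 -.1062 .090 81.9
python3 -m jog '0 0 0 0.05 1;0 0 0 0.1 1;0 0 0 0.13 1;0 0 0 0.14 1;0 0 0 0.14 1;0 0 0 0.14 1';python3 go.py .644 -.1062 .090 81.9
```

```text
time: 8.3
tool_pos: [0.6447, -0.1062, 0.0904]
tcp_rot: [180.0, 0.0, 107.3]
contact_force: [-0.3, 0.6, 3.3]
grip_width: 0.174
grasp_force: 60.0
row [ 0.001 -0.003  0.002] spin 0.1411 t 8.3 p [ 0.6447 -0.1062  0.0904] yaw 107.29 q6 56.9 F [-0.3  0.6  3.3] grip 0.174 60.0
time: 9.05
tool_pos: [0.6447, -0.1062, 0.0904]
tcp_rot: [180.0, -0.0, 82.2]
contact_force: [-0.7, 1.7, 3.9]
grip_width: 0.17
grasp_force: 60.1
row [-0.001 -0.003  0.002] spin 0.0015 t 9.05 p [ 0.6447 -0.1062  0.0904] yaw 82.16 q6 82.0 F [-0.7  1.7  3.9] grip 0.17 60.1
```

```bash
python3 -m jog '0 0 0 0 0.5;0 0 0 0 0.2;0 0 0 0 0;0 0 -0.2 0 0;0 0 -0.5 0 0;0 0 -0.5 0 0';python3 go.py .533 .0531 .19 125
```

```text
time: 9.8
tool_pos: [0.6481, -0.1071, 0.1961]
tcp_rot: [179.4, 0.1, 82.1]
contact_force: [0.1, -0.5, -1.0]
grip_width: 1.0
grasp_force: 0.0
row [ 0.715 -0.68   0.022] spin -0.2382 t 9.8 p [ 0.6481 -0.1071  0.1961] yaw 82.13 q6 82.0 F [ 0.1 -0.5 -1. ] grip 1.0 0.0
```

```bash
python3 -m jog '0.715 -0.67 0 -0.05 0;0.715 -0.67 0 -0.1 0;0.715 -0.67 0 -0.15 0;0.715 -0.67 0 -0.2 0;0.715 -0.67 0 -0.238 0;0.715 -0.67 0 -0.238 0;0.715 -0.67 0 -0.238 0';python3 go.py .533 .0531 .031 125; python3 - <<'E'
from h import *
from rig import arm
s=arm.snapshot("top");c=arm.snapshot("scene")
a=s["img"][130:240,260:410,::-1];b=c["img"][150:260,220:370,::-1]
cv2.imwrite("pics/g.png",cv2.resize(np.vstack([a,b]),None,fx=2.7,fy=2.7,interpolation=cv2.INTER_CUBIC))
E
```

```text
time: 10.68
tool_pos: [0.5313, 0.0537, 0.1898]
tcp_rot: [-180.0, -0.0, 124.9]
contact_force: [-0.0, -0.9, -0.9]
grip_width: 1.004
grasp_force: 0.0
row [-0.008  0.006  0.794] spin -0.0008 t 10.68 p [0.5313 0.0537 0.1898] yaw 124.86 q6 53.0 F [-0.  -0.9 -0.9] grip 1.004 0.0
```

View pics/g.png

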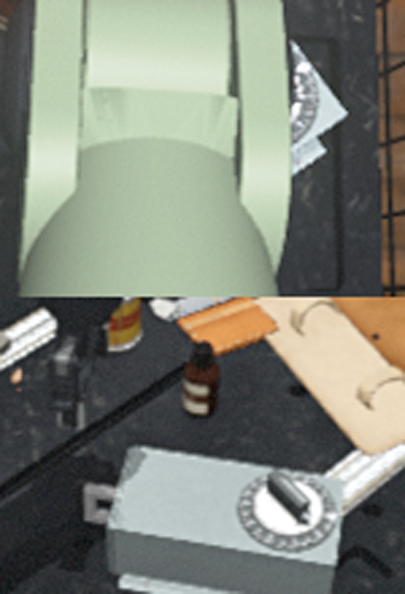

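The arm now hides the hood in the top view. In the scene view the dial points just past the original heading, and the pull at about (98,503) is free. Next I descend on the pull and close.

```bash
python3 -m jog '-0.006 0.006 0.25 0 0;-0.006 0.006 0.5 0 0;-0.006 0.006 0.7 0 0;-0.006 0.006 0.79 0 0;-0.006 0.006 0.79 0 0;-0.006 0.006 0.79 0 0;-0.006 0.006 0.79 0 0';python3 go.py .533 .0531 .031 125; python3 -m jog '0 0 0 0 0.5;0 0 0 0 0.7;0 0 0 0 0.85;0 0 0 0 1;0 0 0 0 1;0 0 0 0 1;0 0 0 0 1';python3 go.py .533 .0531 .031 125
```

```text
time: 11.65
tool_pos: [0.5342, 0.0535, 0.0335]
tcp_rot: [179.9, 0.1, 125.0]
contact_force: [1.7, 0.6, -0.4]
grip_width: 0.997
grasp_force: 0.0
row [ 0.002 -0.006  0.012] spin -0.0003 t 11.65 p [0.5342 0.0535 0.0335] yaw 124.95 q6 52.9 F [ 1.7  0.6 -0.4] grip 0.997 0.0
time: 12.52
tool_pos: [0.5316, 0.0533, 0.0322]
tcp_rot: [-179.8, -0.1, 125.0]
contact_force: [-5.3, -1.2, 5.5]
grip_width: 0.129
grasp_force: 58.4
row [-0.005  0.005  0.006] spin -0.0003 t 12.53 p [0.5316 0.0533 0.0322] yaw 124.95 q6 52.9 F [-5.3 -1.2  5.5] grip 0.129 58.4
```

```bash
python3 -m jog '0.02 0 0 0 1;0.04 0 0 0 1;0.06 0 0 0 1;0.08 0 0 0 1;0.1 0 0 0 1;0.1 0 0 0 1';python3 go.py .533 .0531 .031 125
```

```text
time: 13.28
tool_pos: [0.5219, 0.0682, 0.0321]
tcp_rot: [-179.9, 0.2, 124.9]
contact_force: [-0.1, -6.3, -0.0]
grip_width: 0.13
grasp_force: 58.7
row [-0.094  0.002  0.006] spin -0.0008 t 13.28 p [0.5219 0.0682 0.0321] yaw 124.86 q6 54.7 F [-0.1 -6.3 -0. ] grip 0.13 58.7
```

```bash
python3 -m jog '0.04 0 0 0 1;0.09 0 0 0 1;0.14 0 0 0 1;0.19 0 0 0 1;0.24 0 0 0 1;0.29 0 0 0 1;0.34 0 0 0 1;0.39 0 0 0 1;0.44 0 0 0 1;0.49 0 0 0 1;0.54 0 0 0 1;0.59 0 0 0 1;0.64 0 0 0 1;0.69 0 0 0 1;0.73 0 0 0 1;0.75 0 0 0 1;0.75 0 0 0 1';python3 go.py .4355 .1924 .032 125
```

```text
time: 15.4
tool_pos: [0.4352, 0.1936, 0.0323]
tcp_rot: [180.0, -0.1, 125.0]
contact_force: [-0.4, 0.9, 0.7]
grip_width: 0.126
grasp_force: 59.0
row [-0.006 -0.002  0.002] spin 0.0 t 15.4 p [0.4352 0.1936 0.0323] yaw 125.01 q6 70.0 F [-0.4  0.9  0.7] grip 0.126 59.0
```

```bash
python3 -m jog '0 0 0 0 0.7;0 0 0 0 0.4;0 0 0 0 0;0 0 0 0 0;0 0 0 0 0;0 0 -0.25 0 0;0 0 -0.5 0 0;0 0 -0.75 0 0;0 0 -0.75 0 0;0 0 -0.75 0 0';python3 go.py .492 .1125 .18 -145
```

```text
time: 16.65
tool_pos: [0.4353, 0.1927, 0.1818]
tcp_rot: [-180.0, -0.0, 125.0]
contact_force: [-0.1, 1.0, 0.3]
grip_width: 1.006
grasp_force: 0.0
row [-0.491  0.002  0.009] spin -0.5002 t 16.65 p [0.4353 0.1927 0.1818] yaw 124.97 q6 70.0 F [-0.1  1.   0.3] grip 1.006 0.0
```

```bash
python3 -m jog '-0.1 0 0 -0.05 0;-0.2 0 0 -0.1 0;-0.3 0 0 -0.15 0;-0.4 0 0 -0.2 0;-0.49 0 0 -0.25 0;-0.49 0 0 -0.3 0;-0.49 0 0 -0.35 0;-0.49 0 0 -0.4 0;-0.49 0 0 -0.45 0;-0.49 0 0 -0.5 0;-0.49 0 0 -0.5 0;-0.49 0 0 -0.5 0';python3 go.py .4917 .1129 .038 -145; python3 - <<'E'
from h import *
from rig import arm
c=arm.snapshot("scene");u=np.array([.574,-.819]);o=np.array([.4917,.1129])
b=np.ascontiguousarray(c["img"][:,:,::-1])
y=np.array([.819,.574])
P=[[*o+y*.0455,.064],[*o-y*.0455,.064],[*o+u*.086,.062],[*o-u*.0985,.065]]
pp=proj(c,P)+[1.5,3]
print(pp.round(0).tolist())
b=cv2.resize(b[130:280,130:330],None,fx=4,fy=4,interpolation=cv2.INTER_CUBIC)
for p in pp: cv2.circle(b,tuple(int(v) for v in (p-[130,130])*4),4,(0,0,255),1)
cv2.imwrite("pics/t.png",b)
E
```

```text
time: 18.15
tool_pos: [0.4912, 0.1125, 0.1812]
tcp_rot: [179.9, -0.1, -145.2]
contact_force: [0.0, -0.7, -0.9]
grip_width: 0.999
grasp_force: 0.0
row [-0.005 -0.     0.716] spin -0.0009 t 18.15 p [0.4912 0.1125 0.1812] yaw -145.16 q6 -30.3 F [ 0.  -0.7 -0.9] grip 0.999 0.0
[[233.0, 204.0], [224.0, 230.0], [259.0, 223.0], [194.0, 210.0]]
```

View pics/t.png

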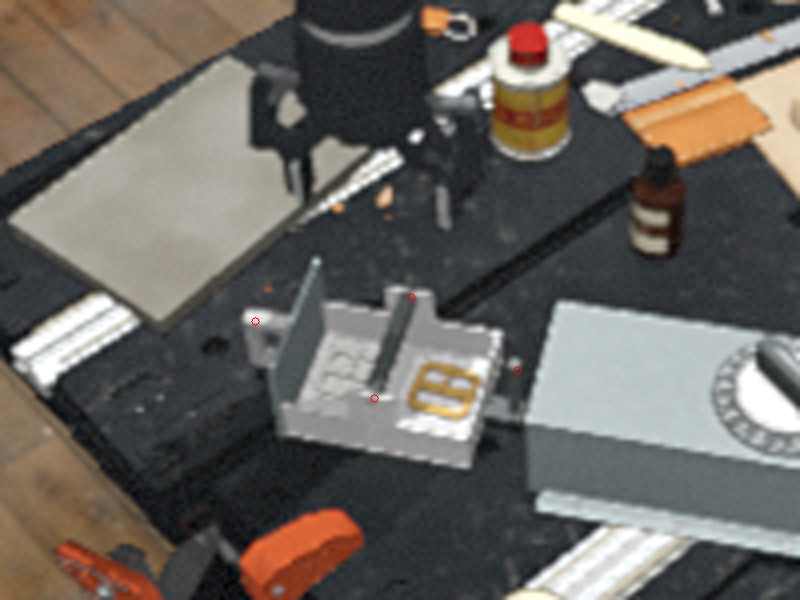

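The tray is fully out and both buckles are in it. The predicted bar ends, pull and post (red circles) match the image to within a pixel or two. Next I take it by the bar.

```bash
python3 -m jog '-0.005 0 0.25 0 0;-0.005 0 0.5 0 0;-0.005 0 0.65 0 0;-0.005 0 0.71 0 0;-0.005 0 0.71 0 0;-0.005 0 0.71 0 0.4;-0.005 0 0.71 0 0.6;-0.005 0 0.71 0 0.75;-0.005 0 0.71 0 0.85;-0.005 0 0.71 0 1;-0.005 0 0.71 0 1;-0.005 0 0.71 0 1;-0.005 0 0.71 0 1';python3 go.py .4917 .1129 .038 -145; python3 -m jog '0 0 -0.03 0 1;0 0 -0.08 0 1;0 0 -0.15 0 1;0 0 -0.25 0 1;0 0 -0.35 0 1;0 0 -0.4 0 1;0 0 -0.4 0 1;0 0 -0.4 0 1'; python3 go.py .504 .3705 .118 -80.7
```

```text
time: 19.82
tool_pos: [0.4928, 0.1134, 0.0408]
tcp_rot: [180.0, 0.0, -145.0]
contact_force: [-2.2, 0.7, 6.1]
grip_width: 0.129
grasp_force: 59.2
row [0.006 0.001 0.014] spin -0.0001 t 19.82 p [0.4928 0.1134 0.0408] yaw -145.02 q6 -30.4 F [-2.2  0.7  6.1] grip 0.129 59.2
time: 20.82
tool_pos: [0.4921, 0.1131, 0.1197]
tcp_rot: [180.0, -0.1, -145.0]
contact_force: [-0.8, 1.0, -5.7]
grip_width: 0.128
grasp_force: 58.6
row [-0.786  1.021  0.008] spin -0.3574 t 20.82 p [0.4921 0.1131 0.1197] yaw -145.04 q6 -30.4 F [-0.8  1.  -5.7] grip 0.128 58.6
```

```bash
python3 -m jog '-0.02 0.03 0 -0.01 1;-0.06 0.08 0 -0.03 1;-0.12 0.16 0 -0.06 1;-0.19 0.25 0 -0.09 1;-0.27 0.35 0 -0.12 1;-0.35 0.45 0 -0.15 1;-0.42 0.55 0 -0.18 1;-0.49 0.64 0 -0.21 1;-0.56 0.73 0 -0.24 1;-0.63 0.82 0 -0.27 1;-0.69 0.90 0 -0.3 1;-0.74 0.96 0 -0.325 1;-0.77 0.99 0 -0.345 1;-0.786 1 0 -0.357 1;-0.786 1 0 -0.357 1;-0.786 1 0 -0.357 1'; python3 go.py .504 .3705 .059 -80.7
python3 - <<'E'
from h import *
from rig import arm
c=arm.snapshot("scene")
cv2.imwrite("pics/c.png",cv2.resize(c["img"][90:290,90:310,::-1],None,fx=3,fy=3))
E
```

```text
time: 22.82
tool_pos: [0.5067, 0.3667, 0.12]
tcp_rot: [180.0, -0.0, -80.8]
contact_force: [-0.1, -0.7, -5.4]
grip_width: 0.133
grasp_force: 58.6
row [-0.021  0.01   0.305] spin -0.0006 t 22.82 p [0.5067 0.3667 0.12  ] yaw -80.81 q6 -70.1 F [-0.1 -0.7 -5.4] grip 0.133 58.6
```

View pics/c.png

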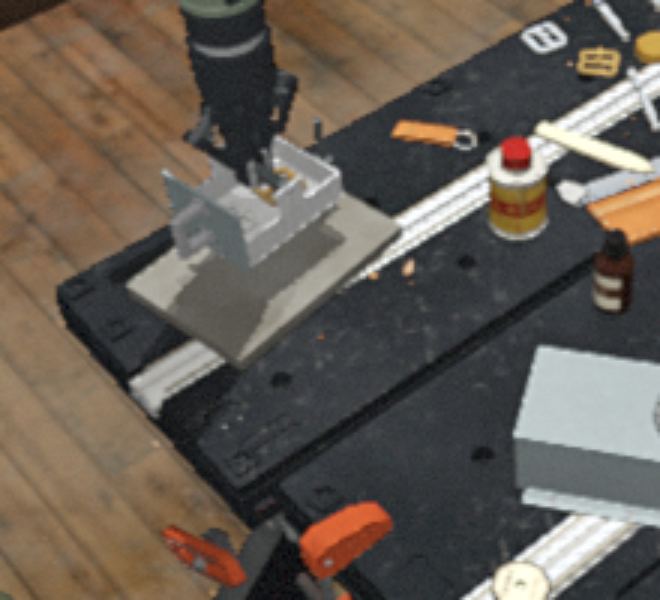

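The tray hangs level, lined up over the slab near (260,270), with its contents in place. Next I lower it slowly to contact.

```bash
python3 -m jog '-0.02 0.01 0.05 0 1;-0.02 0.01 0.1 0 1;-0.02 0.01 0.16 0 1;-0.02 0.01 0.21 0 1;-0.02 0.01 0.25 0 1;-0.02 0.01 0.27 0 1;-0.02 0.01 0.285 0 1;-0.02 0.01 0.293 0 1;-0.02 0.01 0.3 0 1;-0.02 0.01 0.3 0 1'; python3 go.py .504 .3705 .059 -80.7
```

```text
time: 24.12
tool_pos: [0.5043, 0.3708, 0.0604]
tcp_rot: [-180.0, 0.0, -80.8]
contact_force: [0.8, 0.5, -3.9]
grip_width: 0.128
grasp_force: 58.6
row [0.001 0.002 0.007] spin -0.0004 t 24.12 p [0.5043 0.3708 0.0604] yaw -80.77 q6 -69.7 F [ 0.8  0.5 -3.9] grip 0.128 58.6
```

```bash
python3 -m jog '0 0 0.004 0 1;0 0 0.008 0 1;0 0 0.012 0 1;0 0 0.012 0 1'; python3 go.py .504 .3705 .059 -80.7
```

```text
time: 24.62
tool_pos: [0.5045, 0.371, 0.0592]
tcp_rot: [-179.9, 0.0, -80.8]
contact_force: [-2.6, -1.0, 5.7]
grip_width: 0.13
grasp_force: 60.1
row [0.002 0.003 0.001] spin -0.0003 t 24.62 p [0.5045 0.371  0.0592] yaw -80.76 q6 -69.7 F [-2.6 -1.   5.7] grip 0.13 60.1
```

```bash
python3 -m jog '0 0 0 0 0.8;0 0 0 0 0.6;0 0 0 0 0.3;0 0 0 0 0;0 0 0 0 0;0 0 -0.1 0 0;0 0 -0.3 0 0;0 0 -0.6 0 0;0 0 -0.9 0 0;0 0 -0.9 0 0;0 0 -0.9 0 0;0 0 -0.9 0 0'; python3 go.py .35 .1 .24 -80.7
```

```text
time: 26.12
tool_pos: [0.5033, 0.3702, 0.2359]
tcp_rot: [179.8, -0.1, -80.8]
contact_force: [-0.5, -1.3, -0.2]
grip_width: 0.998
grasp_force: 0.0
row [ 1.21   0.973 -0.016] spin -0.0004 t 26.12 p [0.5033 0.3702 0.2359] yaw -80.78 q6 -69.7 F [-0.5 -1.3 -0.2] grip 0.998 0.0
```

```bash
python3 -m jog '1 0.7 0 0 0;1 0.7 0 0 0;1 0.7 0 0 0;1 0.7 0 0 0;1 0.7 0 0 0;1 0.7 0 0 0';python3 - <<'E'
from h import *
from rig import arm
c=arm.snapshot("scene");t=arm.snapshot("top");pickle.dump({"top":t,"scene":c},open("s1.pkl","wb"))
cv2.imwrite("pics/e.png",cv2.resize(np.hstack([t["img"][90:290,80:280,::-1],c["img"][90:290,110:310,::-1]]),None,fx=2,fy=2))
E
```

```text
time: 26.88
tool_pos: [0.3982, 0.1509, 0.2374]
tcp_rot: [180.0, 0.0, -80.8]
contact_force: [0.3, 0.3, 0.6]
grip_width: 1.001
grasp_force: 0.0
```

View pics/e.png

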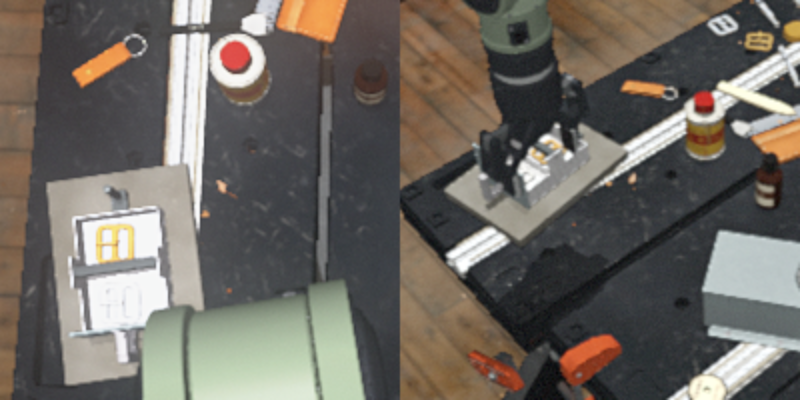

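The tray stands flat and central on the slab (cross bar near (118,268) in the left panel). Both buckles are in it, the tin, bottle and spool look undisturbed, and the gripper is clear.

```bash
python3 -c "
from rig import arm
print(arm.close_job())"
```

```text
the job is handed in; nothing more can be done
None
```

I unlocked the tray at 25-5-12, drew it out by its pull and let go, then carried it by the cross bar and set it on the middle of the slab; both buckles are in it, the bystanders look unmoved in the last pictures, and the job was handed in at about 27 s with no verdict returned.

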